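Set and lock the garnish board's end stop

TASK

With fingertips only, push the loose end stop of the garnish slicing board to the left until it is fully home against its end block, and only then tighten the wing nut clockwise (seen from above) until it is fully tight, by stroking its wings round with a fingertip, again and again. Do not pinch the stop's plate or the nut's wings, and leave the bar things standing around and lying on the board where they are.

Things in the scene. Friction and masses are not known exactly. Their poses are not given: they have to be found in the camera images.
- board: fixed garnish slicing board: white plastic slab 180 (its x) x 300 (its y) mm, top 30 mm above the work surface. Origin: centre of the underside, on the work surface; x points away from the robot to the back rail, y left along the rail. Rail: aluminium strip on the far edge, inner face at x = +72 mm, top 65 mm high. Fixed low end block (42 mm high) at y = +115 to +133, x = +16 to +66 mm.
- stop (a joint): how far the aluminium end stop has been pushed left (board +y), m: 0 fully open, 0.050 fully home, its foot against the end block. Starts at 0 to 0.02. Resists with 2 N plus 6 N s/m; stays where left. It is an L: a slotted flat foot (50 mm wide, top 36 mm above the work surface) that runs left under the wing nut, and at its right end an upright plate.
- stop_push (a point): point on the right-hand face (facing board -y) of the stop's upright plate, 54 mm above the work surface, at board x = -5 mm; moves with the stop. Push here towards board +y to slide the stop home. The plate is 10 mm thick, spans board x = -43 to +67 mm, top 74 mm above the work surface.
- nut (a joint): turn of the dark steel wing nut, rad: grows clockwise seen from above (tightening); 9.0 is fully tight, a hard end. Starts at 2 to 4. Friction 0.05 N m; stays where left, does not rise or sink. Its two wings point along board-frame angles -value and -value + pi (counter-clockwise from board +x, seen from above).
- nut_axis (a point): point on the nut's vertical axis, 60 mm above the work surface (mid height of the wings), at board x = +41, y = +45 mm. Hub radius 13 mm (16 at its washer), 54 mm high; a fixed stud of 4 mm radius in the middle, 64 mm high. The back rail is 31 mm from the axis: hardly room for a finger between nut and rail; right, front and left sides are open.
- wing_tip (a point): end of one wing, at the wings' mid thickness, 28 mm from the nut's axis and 60 mm above the work surface; turns with the nut: from the axis it lies at board-frame angle -value of joint nut. Tightening pushes the counter-clockwise side of each wing. Two straight wings in one line, each reaching 28 mm from the axis, 10 mm thick, up to 72 mm above the work surface (pushed faces from 47 to 69 mm).
- peeler: bystander: peeler, 49x131x14 mm, lying on the front left part of the board; origin under its centre
- jigger: bystander: small double-cone measuring cup, 44x44x74 mm, left of the board; origin under its centre
- pour_stopper: bystander: bottle pour spout, 33x43x70 mm, left of the board; origin under its centre
- tea_glass_2: bystander: small straight glass upside down, 62x62x63 mm, behind the board's back rail; origin under its centre
- mini_flask: bystander: small black flask, 57x57x74 mm, right of the board; origin under its centre
- tamper: bystander: coffee tamper with a dark handle, 58x58x82 mm, right of the board; origin under its centre
- tea_glass_3: bystander: small straight glass upside down, 62x62x71 mm, behind the board's back rail; origin under its centre

How it is judged:
By the outcome, as a careful person would: the job done as asked, in the order asked, and still so for the second after the job is handed in, with the robot touching nothing.
It also fails if it takes over 54 s, if anything falls off the work surface, if the arm or the gripper's body presses on something with over 40 N, if the wrist force passes 120 N, or if a joint passes its speed limit or range.

ROBOT

A 6-joint arm with a two-finger parallel gripper is mounted at the origin on a cart in front of the work surface, level with it; the furniture and walls round the work are solid. World frame = base frame: x ahead of the robot, y to its left, z up, the work surface at z = 0. Lengths are in m, angles in rad, forces in N, time in s.
With the tool pointing down it reaches from about 0.35 to 0.775 m from the base axis. Payload 7.3 kg.
Tool frame: the origin (TCP) lies at the very end of the fingers, on their centre line; the grasp point (between the pads) lies 19 mm behind it; z points along the fingers, x is the direction in which the jaws open and shut, and the axes are right-handed (so a half turn about z gives the same grasp; the last joint's range is limited). The gripper opens to 92 mm and grips with 3 to 60 N. Pads are 19 mm wide; open, the fingers measure 130 mm over their backs; the gripper's body (75 mm by 190 mm) begins 47 mm behind the grasp point.
Start: joints at [1.054, 0.342, 1.524, -0, 1.275, -0.146], TCP at [0.19, 0.489, 0.227] pointing down, gripper open.
Joint ranges: [-2.53, 2.53], [-0.77, 2.02], [0.04, 2.7], [-1, 4.14], [0.28, 2.66], [-3.11, 3.11]. Speed limits (rad/s): [2.57, 2.57, 3.14, 3.14, 3.14, 3.14].

INTERFACE

Orientations are given as [roll, pitch, yaw] about the fixed x, y, z axes, in that order (R = Rz(yaw) Ry(pitch) Rx(roll)).
In Python, from cell import robot, read_camera, nets gives the robot as it stands. The module is installed in compiled form; this text tells all that it offers.
- The arm moves only by the tool carry_out, never from a script. Its arguments are lists of equal length, an entry for each row: "translation": the shift along the tool's x, y, z in m, a list of three; "turn": the turn, a rotation vector about the tool's x, y, z in rad, a list of three; "gripper": the gripper's target within -1 to 1 (shut at 1, half-way at 0, fully open at -1). A call has 1 to 10 rows; each row shifts and turns the commanded pose from where the row before left it, along the tool's axes as they then stand; what a row does not reach is not made up. A row lasts 1/10 s, in which the tool goes at most 50 mm and 8.59 degrees, less where a joint would pass 70% of its speed; a pose out of reach is approached as far as the arm can. A call with a gripper value outside its range is refused whole. The fingers move at their own pace and stop on an object; "squeeze" is the grip in N (left out, the last holds). Time passes only in rows, so rows that do not move let the fingers close. It gives the time, the measured TCP pose, the force and the opening at its end, in the units of the state.
- robot.observe(): the state, without advancing time (a new reading comes with each control period).
- read_camera(name): name is "scene" or "top"; returns a dict with "img" (400x640x3 uint8, red, green, blue), "fx", "fy", "cx", "cy" (pixels), "world_from_camera" (4x4, takes a point from camera to world coordinates). Camera axes: x right, y down, z forward; pixel columns grow to the right and rows downward; lengths in m; the calibration is good to about 2 mm. A picture is of the moment at which its call begins. There is no depth.
- robot.hand_in(): hands the job in, once; it reports no verdict.
Trained networks look in a picture, given as the dict that the camera call returned (one of the last four; its "shot" number tells which), for a name from the list of things; names that differ only in an ending like _2 or _b are one class to them, and where a whole thing is asked for, a point or a joint stands for the part that bears it (a point fixed in the world has none). Each returns a list of dicts, best first, with "score" (0 to 1); they miss things now and then, are a little off and sometimes report something else, mostly with a low value. They report only what shows in the picture. A call takes as long as a camera call.
- nets.regions_of(picture, name): "region" (400x640 bool, what is visible of it) and "pixel" ([column, row] in pixels, amid what is visible of it).
- nets.tip_of(picture, name): "pixel" ([column, row] in pixels: a listed point, or the origin of a listed thing).
The state is a dict: "time": time; "qpos": joint angles; "qvel": joint speeds; "joint_efforts": joint torques, N m; "tool_pos": TCP position; "tool_rot": TCP orientation; "contact_force": force on the tool from outside, world axes, zero at the start; "torque": the same for the moment, N m; "opening": finger opening in m.
Only numpy, scipy, OpenCV 4.12 (cv2) and the standard library are available. Lean on these libraries where they do the work, as an engineer would, in place of code of your own. Each camera call takes 0.05 s, during which the arm holds its last target. There are 200 camera calls.

## Working session

There is one attempt and no reset: what is moved stays moved. The work goes in short steps, Python scripts to look and compute and a tool call to move; the robot and the scene stay as the last step left them, time stands still between calls to the robot, and variables do not carry over. Pictures are saved under pics/ and viewed, about 8 in all and at most 12, crops included, and the job is handed in when it is done.

Besides the shell and the picture viewer there is one more tool, called after ">>>" as a command line: name --argument value ..., lists and objects as JSON in quotes. carry_out: Moves the arm, as the interface text tells. Its arguments: {"type":"object","properties":{"translation":{"type":"array","items":{"type":"array","items":{"type":"number"}}},"turn":{"type":"array","items":{"type":"array","items":{"type":"number"}}},"gripper":{"type":"array","items":{"type":"number"}},"squeeze":{"type":"number"}},"required":["translation","turn","gripper"]}

```bash
mkdir -p pics; cat > h.py <<'E'
import numpy as np, cv2
from cell import robot, read_camera, nets
def ray(p,px):
    T=np.array(p["world_from_camera"]);d=T[:3,:3]@np.array([(px[0]-p["cx"])/p["fx"],(px[1]-p["cy"])/p["fy"],1])
    return T[:3,3],d
def at_z(p,px,z):
    o,d=ray(p,px);return o+d*(z-o[2])/d[2]
def proj(p,X):
    T=np.array(p["world_from_camera"]);c=T[:3,:3].T@(np.array(X)-T[:3,3]);return np.array([p["fx"]*c[0]/c[2]+p["cx"],p["fy"]*c[1]/c[2]+p["cy"]])
E
python3 - <<'E'
from h import *
np.set_printoptions(precision=4,suppress=True)
s=robot.observe();print({k:np.round(s[k],3) for k in s})
for cam in("scene","top"):
    p=read_camera(cam);cv2.imwrite(f"pics/{cam}0.png",p["img"][:,:,::-1]);print(cam,p["fx"],np.array(p["world_from_camera"]))
    for n,z in(("board",0),("stop_push",.054),("nut_axis",.06),("wing_tip",.06),("peeler",.03),("mini_flask",0),("tamper",0),("jigger",0),("pour_stopper",0),("tea_glass_2",0)):
        for r in nets.tip_of(p,n)[:2]: print(n,round(r["score"],2),np.round(r["pixel"],1),at_z(p,r["pixel"],z))
E
```

```text
{'time': np.float64(0.0), 'qpos': array([ 1.054,  0.343,  1.525, -0.   ,  1.275, -0.146]), 'qvel': array([-0.   , -0.   ,  0.001,  0.001, -0.   , -0.001]), 'joint_efforts': array([ -0.   , -43.124, -24.423,   0.072,   0.056,  -0.   ]), 'tool_pos': array([0.19 , 0.489, 0.226]), 'tool_rot': array([-3.141,  0.002,  1.2  ]), 'contact_force': array([ 0.127, -0.628,  0.411]), 'torque': array([ 0.015, -0.011, -0.047]), 'opening': np.float64(0.092)}
scene 487.9810947367056 [[ 0.8976 -0.2301  0.376   0.1047]
 [-0.4408 -0.4638  0.7685 -0.8822]
 [-0.0024 -0.8555 -0.5178  0.6995]
 [ 0.      0.      0.      1.    ]]
board 0.92 [315.6 228.7] [0.5422 0.0545 0.    ]
board 0.4 [349.3 208.1] [0.6676 0.1041 0.    ]
stop_push 0.75 [326.5 231. ] [ 0.5271 -0.0378  0.054 ]
nut_axis 0.72 [320.1 200.1] [0.5711 0.087  0.06  ]
wing_tip 0.58 [309.9 198.4] [0.5513 0.1064 0.06  ]
peeler 0.55 [283.8 213.5] [0.4801 0.1134 0.03  ]
mini_flask 0.84 [338.7 284.4] [ 0.4945 -0.1629  0.    ]
tamper 0.6 [372.8 269.9] [ 0.5868 -0.153   0.    ]
jigger 0.73 [274.5 197.6] [0.5053 0.2478 0.    ]
pour_stopper 0.42 [297.8 193.5] 
[... 166 characters left out ...]
9655  0.2067  0.3812]
 [-0.9874 -0.1544  0.0348  0.0274]
 [-0.0017 -0.2096 -0.9778  0.9059]
 [ 0.      0.      0.      1.    ]]
board 0.76 [328.7 214.7] [0.5329 0.0404 0.    ]
stop_push 0.6 [367.4 217.7] [ 0.5302 -0.0393  0.054 ]
nut_axis 0.95 [310.1 185.6] [0.5767 0.0868 0.06  ]
wing_tip 0.79 [301.  195.5] [0.5532 0.1018 0.06  ]
peeler 0.98 [289.4 235.8] [0.471  0.1138 0.03  ]
mini_flask 0.62 [418.3 252.2] [ 0.483  -0.1608  0.    ]
tamper 0.74 [423.2 204.6] [ 0.5875 -0.1599  0.    ]
jigger 0.94 [236.3 216.7] [0.4968 0.2379 0.    ]
pour_stopper 0.74 [244.6 184.1] [0.5711 0.2344 0.    ]
tea_glass_2 0.94 [349.9 157.9] [0.6675 0.0136 0.    ]
tea_glass_2 0.85 [316.2 155.2] [0.6618 0.0891 0.    ]
```

```bash
python3 - <<'E'
from h import *
a=cv2.imread("pics/top0.png")[120:290,210:450];b=cv2.imread("pics/scene0.png")[150:310,230:420]
cv2.imwrite("pics/c1.png",cv2.resize(a,None,fx=3.3,fy=3.3,interpolation=cv2.INTER_CUBIC))
cv2.imwrite("pics/c2.png",cv2.resize(b,None,fx=3.7,fy=3.7,interpolation=cv2.INTER_CUBIC))
E
```

```text
(no output)
```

View pics/c1.png

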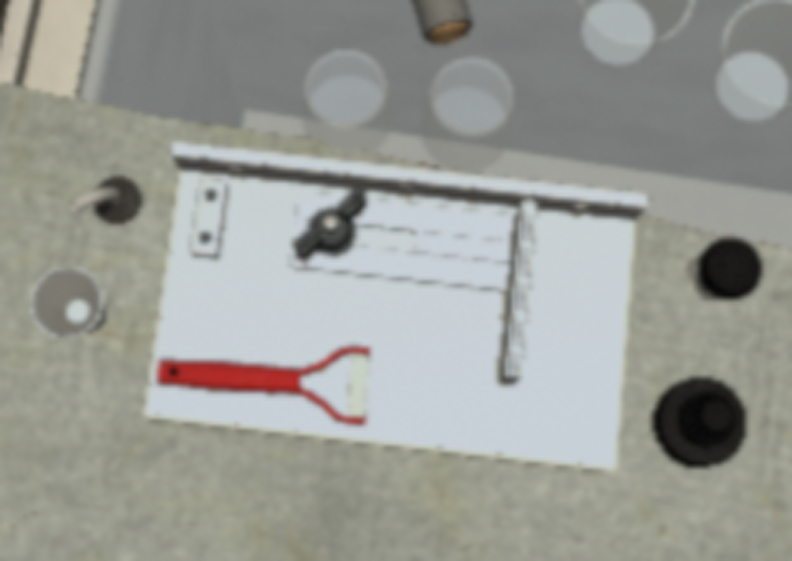

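View pics/c2.png

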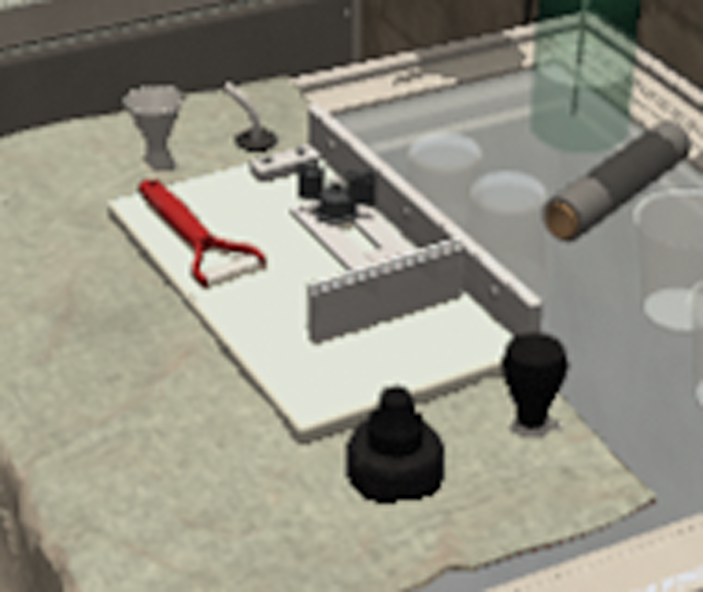

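The top crop shows the board with its rail at the back. The end block is at the left (208,220), and the wings run from (303,250) to (360,200). The stop plate's bottom end is at (510,380), well right of its home position. Next I fit the board pose.

```bash
python3 - <<'E'
from h import *
from scipy.optimize import least_squares
np.set_printoptions(precision=4,suppress=True)
P={c:read_camera(c) for c in("top","scene")}
t=lambda u,v:np.array([210+(u+.5)/3.3-.5,120+(v+.5)/3.3-.5]); s=lambda u,v:np.array([230+(u+.5)/3.7-.5,150+(v+.5)/3.7-.5])
obs=[("top",t(147,416),(-.09,.15,.03)),("top",t(616,467),(-.09,-.15,.03)),
("scene",s(109,205),(-.09,.15,.03)),("scene",s(302,432),(-.09,-.15,.03))]
for c in P:
    for r in nets.tip_of(P[c],"nut_axis")[:1]: obs.append((c,np.array(r["pixel"]),(.041,.045,.06)))
def B(q,X): c,s_=np.cos(q[2]),np.sin(q[2]);return np.array([q[0]+c*X[0]-s_*X[1],q[1]+s_*X[0]+c*X[1],X[2]])
f=lambda q:np.concatenate([proj(P[c],B(q,X))-p for c,p,X in obs])
r=least_squares(f,[.535,.04,-.1],loss="soft_l1");q=r.x;print(q,np.degrees(q[2]));print(f(q).reshape(-1,2))
inv=lambda w:(lambda d:np.array([np.cos(q[2])*d[0]+np.sin(q[2])*d[1],-np.sin(q[2])*d[0]+np.cos(q[2])*d[1]]))(w[:2]-q[:2])
print("rail ends",inv(at_z(P["top"],t(175,145),.065)),inv(at_z(P["top"],t(648,200),.065)))
print("endblock",inv(at_z(P["top"],t(190,255),.042)),inv(at_z(P["top"],t(219,258),.042)))
print("plate top front R",inv(at_z(P["top"],t(520,380),.074)),"back R",inv(at_z(P["top"],t(538,205),.074)))
print("foot left edge",inv(at_z(P["top"],t(290,265),.036)))
a,b=inv(at_z(P["top"],t(303,250),.072)),inv(at_z(P["top"],t(360,200),.072));print("wing",a,b,np.arctan2(*(b-a)[::-1]))
for c in P: print(c,"push",inv(at_z(P[c],nets.tip_of(P[c],"stop_push")[0]["pixel"],.054)),"tip",inv(at_z(P[c],nets.tip_of(P[c],"wing_tip")[0]["pixel"],.06)))
print("nut",B(q,(.041,.045,.06)),"push0 world",B(q,(-.005,0,.05)))
# muddler / canister
A=[ray(P["top"],t(445,30)),ray(P["scene"],s(560,220))]
M=sum(np.eye(3)-np.outer(d,d)/(d@d) for o,d in A);print("muddler end",np.linalg.solve(M,sum((np.eye(3)-np.outer(d,d)/(d@d))@o for o,d in A)))
print("green",at_z(P["scene"],s(585,140),0),at_z(P["scene"],s(560,140),-.1))
E
```

```text
[0.5349 0.0396 0.0498] 2.8534439640979534
[[-1.4721  0.5998]
 [ 1.165   1.0891]
 [-0.462  -0.671 ]
 [ 0.3833  0.0468]
 [-0.1298 -1.4298]
 [ 0.8585  0.0568]]
rail ends [0.0788 0.1478] [ 0.0755 -0.1496]
endblock [0.0144 0.1325] [0.0145 0.114 ]
plate top front R [-0.0462 -0.0794] back R [ 0.0625 -0.081 ]
foot left edge [0.0161 0.0692]
wing [0.0192 0.0594] [0.0543 0.0282] -0.7259209208005292
top push [-0.003  -0.0807] tip [0.0177 0.0624]
scene push [-0.0034 -0.0681] tip [0.0259 0.0596]
nut [0.5736 0.0866 0.06  ] push0 world [0.5299 0.0393 0.05  ]
muddler end [0.7258 0.0358 0.019 ]
green [0.824 0.155 0.   ] [ 0.9066  0.3133 -0.1   ]
```

```bash
cat >> h.py <<'E'
import json,sys
Q=(.5349,.0396,.0498)
def W(x,y): c,s=np.cos(Q[2]),np.sin(Q[2]);return np.array([Q[0]+c*x-s*y,Q[1]+s*x+c*y])
def inv(w): d=np.array(w[:2])-Q[:2];c,s=np.cos(Q[2]),np.sin(Q[2]);return np.array([c*d[0]+s*d[1],-s*d[0]+c*d[1]])
def rows(p0,y0,p1,y1,n):
    tr=[];d=(np.array(p1)-p0)/n;dy=(y1-y0)/n
    for i in range(n):
        a=y0+dy*i;c,s=np.cos(a),np.sin(a)
        tr.append([round(float(v),4) for v in(c*d[0]+s*d[1],s*d[0]-c*d[1],-d[2])])
    print(n,"turn z",round(-dy,4));print(json.dumps(tr).replace(" ",""))
def st():
    s=robot.observe();print("t",round(float(s["time"]),2),"pos",np.round(s["tool_pos"],4),"rot",np.round(s["tool_rot"],3),"board",np.round(inv(s["tool_pos"]),4),"F",np.round(s["contact_force"],1));return np.array(s["tool_pos"]),s["tool_rot"][2]
E
python3 - <<'E'
from h import *
p,y=st()
g=W(-.005,-.104);print(g)
rows(p,y,[g[0],g[1],.16],.05,20)
E
```

```text
t 1.5 pos [0.1902 0.4893 0.2267] rot [ 3.142 -0.     1.2  ] board [-0.3219  0.4663] F [-0.4  0.9  0. ]
[ 0.53508326 -0.06451996]
20 turn z 0.0575
[[-0.0196,0.0261,0.0033],[-0.018,0.0272,0.0033],[-0.0164,0.0282,0.0033],[-0.0148,0.0291,0.0033],[-0.0131,0.0299,0.0033],[-0.0114,0.0306,0.0033],[-0.0096,0.0312,0.0033],[-0.0078,0.0317,0.0033],[-0.0059,0.0321,0.0033],[-0.0041,0.0324,0.0033],[-0.0022,0.0325,0.0033],[-0.0003,0.0326,0.0033],[0.0015,0.0326,0.0033],[0.0034,0.0324,0.0033],[0.0053,0.0322,0.0033],[0.0071,0.0318,0.0033],[0.0089,0.0314,0.0033],[0.0107,0.0308,0.0033],[0.0125,0.0301,0.0033],[0.0142,0.0294,0.0033]]
```

>>> carry_out --translation '[[-0.0196, 0.0261, 0.0033], [-0.018, 0.0272, 0.0033], [-0.0164, 0.0282, 0.0033], [-0.0148, 0.0291, 0.0033], [-0.0131, 0.0299, 0.0033], [-0.0114, 0.0306, 0.0033], [-0.0096, 0.0312, 0.0033], [-0.0078, 0.0317, 0.0033], [-0.0059, 0.0321, 0.0033], [-0.0041, 0.0324, 0.0033]]' --turn '[[0, 0, 0.0575], [0, 0, 0.0575], [0, 0, 0.0575], [0, 0, 0.0575], [0, 0, 0.0575], [0, 0, 0.0575], [0, 0, 0.0575], [0, 0, 0.0575], [0, 0, 0.0575], [0, 0, 0.0575]]' --gripper '[1, 1, 1, 1, 1, 1, 1, 1, 1, 1]'

```text
time: 2.5
tool_pos: [0.3634, 0.2111, 0.1938]
tool_rot: [3.141, -0.001, 0.623]
contact_force: [1.1, 0.2, -0.5]
opening: 0.0164
```

>>> carry_out --translation '[[-0.0022, 0.0325, 0.0033], [-0.0003, 0.0326, 0.0033], [0.0015, 0.0326, 0.0033], [0.0034, 0.0324, 0.0033], [0.0053, 0.0322, 0.0033], [0.0071, 0.0318, 0.0033], [0.0089, 0.0314, 0.0033], [0.0107, 0.0308, 0.0033], [0.0125, 0.0301, 0.0033], [0.0142, 0.0294, 0.0033]]' --turn '[[0, 0, 0.0575], [0, 0, 0.0575], [0, 0, 0.0575], [0, 0, 0.0575], [0, 0, 0.0575], [0, 0, 0.0575], [0, 0, 0.0575], [0, 0, 0.0575], [0, 0, 0.0575], [0, 0, 0.0575]]' --gripper '[1, 1, 1, 1, 1, 1, 1, 1, 1, 1]'

```text
time: 3.5
tool_pos: [0.5359, -0.0657, 0.1606]
tool_rot: [-3.141, -0.0, 0.047]
contact_force: [1.0, 0.6, -0.2]
opening: 0.0003
```

```bash
python3 - <<'E'
from h import *
p,y=st();s=robot.observe();print(s["opening"],s["qpos"])
E
```

```text
t 3.5 pos [ 0.5359 -0.0657  0.1606] rot [-3.141 -0.     0.047] board [-0.0043 -0.1053] F [ 1.   0.6 -0.2]
0.00025071844303888074 [-2.64149471e-01  4.30169614e-01  1.58226357e+00  1.86803966e-04
  1.12898241e+00 -3.11677955e-01]
```

>>> carry_out --translation '[[0, 0, 0.03], [0, 0, 0.03], [0, 0, 0.03], [0, 0, 0.0236], [0, 0, 0], [0, -0.006, 0], [0, -0.006, 0], [0, -0.006, 0], [0, -0.006, 0], [0, -0.006, 0]]' --turn '[[0, 0, 0], [0, 0, 0], [0, 0, 0], [0, 0, 0], [0, 0, 0], [0, 0, 0], [0, 0, 0], [0, 0, 0], [0, 0, 0], [0, 0, 0]]' --gripper '[1, 1, 1, 1, 1, 1, 1, 1, 1, 1]'

```text
time: 4.5
tool_pos: [0.5345, -0.0342, 0.0481]
tool_rot: [3.141, -0.002, 0.05]
contact_force: [1.0, -1.7, 1.4]
opening: 0.0005
```

>>> carry_out --translation '[[0, -0.006, 0], [0, -0.006, 0], [0, -0.006, 0], [0, -0.004, 0], [0, -0.003, 0]]' --turn '[[0, 0, 0], [0, 0, 0], [0, 0, 0], [0, 0, 0], [0, 0, 0]]' --gripper '[1, 1, 1, 1, 1]'

```text
time: 5.0
tool_pos: [0.5324, -0.0091, 0.047]
tool_rot: [-3.141, 0.0, 0.05]
contact_force: [0.7, -2.1, 1.4]
opening: 0.0003
```

>>> carry_out --translation '[[0, -0.002, 0], [0, -0.002, 0]]' --turn '[[0, 0, 0], [0, 0, 0]]' --gripper '[1, 1]'

```text
time: 5.2
tool_pos: [0.5323, -0.0054, 0.047]
tool_rot: [-3.142, 0.0, 0.05]
contact_force: [2.0, -1.5, 1.1]
opening: 0.0004
```

>>> carry_out --translation '[[0, -0.001, 0], [0, -0.001, 0], [0, 0, 0]]' --turn '[[0, 0, 0], [0, 0, 0], [0, 0, 0]]' --gripper '[1, 1, 1]'

```text
time: 5.5
tool_pos: [0.5323, -0.0053, 0.0471]
tool_rot: [3.139, 0.0, 0.05]
contact_force: [0.1, -9.4, 0.5]
opening: 0.0004
```

>>> carry_out --translation '[[0, -0.001, 0], [0, -0.001, 0], [0, 0, 0]]' --turn '[[0, 0, 0], [0, 0, 0], [0, 0, 0]]' --gripper '[1, 1, 1]'

```text
time: 5.8
tool_pos: [0.5323, -0.0052, 0.0472]
tool_rot: [3.137, -0.0, 0.05]
contact_force: [-0.9, -20.1, 0.3]
opening: 0.0008
```

>>> carry_out --translation '[[0, -0.001, 0], [0, -0.001, 0], [0, 0, 0]]' --turn '[[0, 0, 0], [0, 0, 0], [0, 0, 0]]' --gripper '[1, 1, 1]'

```text
time: 6.1
tool_pos: [0.5323, -0.0051, 0.0472]
tool_rot: [3.134, 0.0, 0.051]
contact_force: [-1.0, -28.3, -0.4]
opening: 0.0001
```

>>> carry_out --translation '[[0, 0.008, 0], [0, 0.012, 0], [0, 0, -0.03], [0, 0, -0.04], [0, 0, -0.04], [0, 0, 0]]' --turn '[[0, 0, 0], [0, 0, 0], [0, 0, 0], [0, 0, 0], [0, 0, 0], [0, 0, 0]]' --gripper '[1, 1, 1, 1, 1, 1]'

```text
time: 6.7
tool_pos: [0.5357, -0.0198, 0.1623]
tool_rot: [3.14, -0.009, 0.05]
contact_force: [1.1, -0.4, 1.0]
opening: 0.0005
```

```bash
python3 - <<'E'
from h import *
p=read_camera("scene");cv2.imwrite("pics/c3.png",cv2.resize(p["img"][150:310,230:420,::-1],None,fx=3.7,fy=3.7,interpolation=cv2.INTER_CUBIC))
p,y=st()
f=2.85;u=np.array([np.cos(f),np.sin(f)]);v=np.array([-u[1],u[0]])
b=np.array([.041,.045])+.030*u+.0145*v;g=W(*b);print(b,g)
rows(p,y,[g[0],g[1],.11],f-np.pi+Q[2],5)
E
```

```text
t 6.75 pos [ 0.5343 -0.0196  0.1595] rot [ 3.141 -0.005  0.05 ] board [-0.0036 -0.0591] F [-0.2 -0.5 -0.7]
[0.00809795 0.03973643] [0.54100986 0.07969027]
5 turn z 0.0584
[[0.0023,-0.0198,0.0099],[0.0012,-0.0199,0.0099],[0.0,-0.0199,0.0099],[-0.0011,-0.0199,0.0099],[-0.0023,-0.0198,0.0099]]
```

View pics/c3.png

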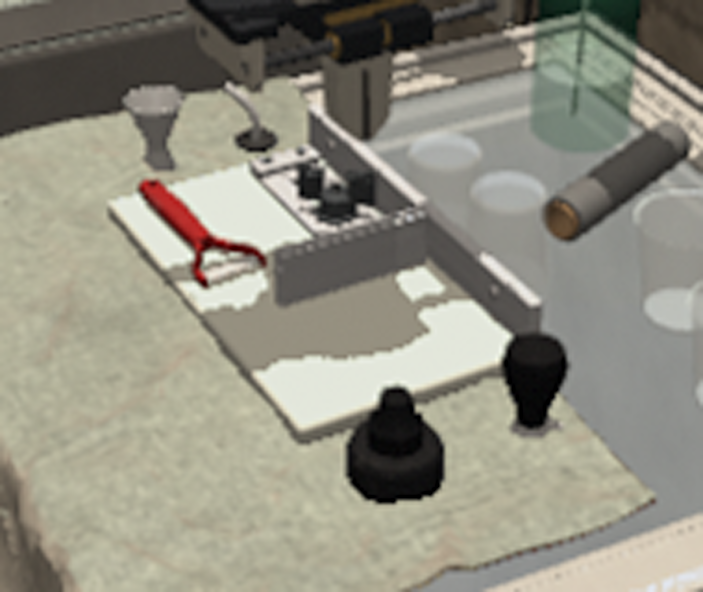

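The stop's foot now meets the end block at about (265,165), the plate has moved left, and the nut and other things look unchanged. Next is the nut.

>>> carry_out --translation '[[0.0023, -0.0198, 0.0099], [0.0012, -0.0199, 0.0099], [0, -0.0199, 0.0099], [-0.0011, -0.0199, 0.0099], [-0.0023, -0.0198, 0.0099], [0, 0, 0]]' --turn '[[0, 0, 0.0584], [0, 0, 0.0584], [0, 0, 0.0584], [0, 0, 0.0584], [0, 0, 0.0584], [0, 0, 0]]' --gripper '[1, 1, 1, 1, 1, 1]'

```text
time: 7.35
tool_pos: [0.5376, 0.0819, 0.1047]
tool_rot: [3.141, 0.006, -0.24]
contact_force: [0.9, 0.1, 0.2]
opening: 0.0006
```

```bash
python3 - <<'E'
from h import *
p,y=st()
f=2.85
def tgt(f,dr=.03,dt=.0145):
    u=np.array([np.cos(f),np.sin(f)]);v=np.array([-u[1],u[0]]);return W(*(np.array([.041,.045])+dr*u+dt*v))
g=tgt(f);print(g);rows(p,y,[g[0],g[1],.0575],f-np.pi+Q[2],3)
E
```

```text
t 7.35 pos [0.5376 0.0819 0.1047] rot [ 3.141  0.006 -0.24 ] board [0.0048 0.0421] F [0.9 0.1 0.2]
[0.54100986 0.07969027]
3 turn z 0.0005
[[0.0013,0.0004,0.0157],[0.0013,0.0004,0.0157],[0.0013,0.0004,0.0157]]
```

>>> carry_out --translation '[[0, 0, 0.0157], [0, 0, 0.0157], [0, 0, 0.0157], [0, 0, 0], [0, 0, 0]]' --turn '[[0, 0, 0], [0, 0, 0], [0, 0, 0], [0, 0, 0], [0, 0, 0]]' --gripper '[1, 1, 1, 1, 1]'

```text
time: 7.85
tool_pos: [0.5394, 0.0793, 0.0603]
tool_rot: [3.141, 0.001, -0.242]
contact_force: [-0.2, 0.4, 0.6]
opening: 0.0007
```

>>> carry_out --translation '[[0.0015, -0.0008, 0.003], [-0.0017, -0.0043, 0], [-0.0017, -0.0043, 0], [-0.0017, -0.0043, 0], [-0.0017, -0.0043, 0], [-0.0017, -0.0043, 0], [-0.0017, -0.0043, 0]]' --turn '[[0, 0, 0], [0, 0, 0.14], [0, 0, 0.14], [0, 0, 0.14], [0, 0, 0.14], [0, 0, 0.14], [0, 0, 0.14]]' --gripper '[1, 1, 1, 1, 1, 1, 1]'

```text
time: 8.55
tool_pos: [0.5471, 0.1061, 0.0581]
tool_rot: [3.141, -0.001, -1.087]
contact_force: [-2.5, -2.3, 1.3]
opening: 0.0005
```

```bash
cat >> h.py <<'E'
def tgt(f,dr=.03,dt=.0145):
    u=np.array([np.cos(f),np.sin(f)]);v=np.array([-u[1],u[0]]);return W(*(np.array([.041,.045])+dr*u+dt*v))
def chk(f):
    p,y=st();g=tgt(f);e=g-p[:2];c,s=np.cos(y),np.sin(y);print("phi from yaw",y-Q[2]+np.pi,"tool err",np.round([c*e[0]+s*e[1],s*e[0]-c*e[1]],4))
E
python3 - <<'E'
from h import *
chk(2.85-.84)
E
```

```text
t 8.55 pos [0.5471 0.1061 0.0581] rot [ 3.141e+00 -1.000e-03 -1.087e+00] board [0.0155 0.0659] F [-2.5 -2.3  1.3]
phi from yaw 2.004405244613128 tool err [-0.0003  0.0003]
```

>>> carry_out --translation '[[-0.0017, -0.0043, 0], [-0.0017, -0.0043, 0], [-0.0017, -0.0043, 0], [-0.0017, -0.0043, 0], [-0.0017, -0.0043, 0], [-0.0017, -0.0043, 0], [0, 0, 0]]' --turn '[[0, 0, 0.14], [0, 0, 0.14], [0, 0, 0.14], [0, 0, 0.14], [0, 0, 0.14], [0, 0, 0.14], [0, 0, 0]]' --gripper '[1, 1, 1, 1, 1, 1, 1]'

```text
time: 9.25
tool_pos: [0.5706, 0.1198, 0.0578]
tool_rot: [3.141, -0.0, -1.923]
contact_force: [-2.2, -0.1, 0.4]
opening: 0.0007
```

```bash
python3 - <<'E'
from h import *
chk(1.17)
E
```

```text
t 9.25 pos [0.5706 0.1198 0.0578] rot [ 3.141 -0.    -1.923] board [0.0396 0.0784] F [-2.2 -0.1  0.4]
phi from yaw 1.1687657796475357 tool err [0.0002 0.0002]
```

>>> carry_out --translation '[[0, 0.0035, 0], [0, 0, -0.018], [0, 0, -0.018], [0.0029, 0.004, 0], [0.0029, 0.004, 0], [0.0029, 0.004, 0], [0.0029, 0.004, 0], [0.0029, 0.004, 0], [0.0029, 0.004, 0], [0.0029, 0.004, 0]]' --turn '[[0, 0, 0], [0, 0, 0], [0, 0, 0], [0, 0, -0.14], [0, 0, -0.14], [0, 0, -0.14], [0, 0, -0.14], [0, 0, -0.14], [0, 0, -0.14], [0, 0, -0.14]]' --gripper '[1, 1, 1, 1, 1, 1, 1, 1, 1, 1]'

```text
time: 10.25
tool_pos: [0.5418, 0.0998, 0.094]
tool_rot: [-3.14, -0.001, -0.932]
contact_force: [0.3, 0.3, -0.3]
opening: 0.0006
```

>>> carry_out --translation '[[0.0029, 0.004, 0], [0.0029, 0.004, 0], [0.0029, 0.004, 0], [0.0029, 0.004, 0], [0.0029, 0.004, 0], [0.0029, 0.004, 0], [0.0029, 0.004, 0], [0.0029, 0.004, 0], [0.0029, 0.004, 0], [0.0029, 0.004, 0]]' --turn '[[0, 0, -0.14], [0, 0, -0.14], [0, 0, -0.14], [0, 0, -0.14], [0, 0, -0.14], [0, 0, -0.14], [0, 0, -0.14], [0, 0, -0.14], [0, 0, -0.14], [0, 0, -0.14]]' --gripper '[1, 1, 1, 1, 1, 1, 1, 1, 1, 1]'

```text
time: 11.25
tool_pos: [0.5562, 0.0564, 0.094]
tool_rot: [3.141, -0.001, 0.467]
contact_force: [-0.0, -0.4, -0.4]
opening: 0.0007
```

>>> carry_out --translation '[[0.0029, 0.004, 0], [0.0029, 0.004, 0], [0.0029, 0.004, 0], [0.0029, 0.004, 0], [0.0029, 0.004, 0], [0.0029, 0.004, 0], [0.0029, 0.004, 0], [0, 0, 0], [0, 0, 0]]' --turn '[[0, 0, -0.14], [0, 0, -0.14], [0, 0, -0.14], [0, 0, -0.14], [0, 0, -0.14], [0, 0, -0.14], [0, 0, -0.14], [0, 0, 0], [0, 0, 0]]' --gripper '[1, 1, 1, 1, 1, 1, 1, 1, 1]'

```text
time: 12.15
tool_pos: [0.589, 0.0544, 0.0937]
tool_rot: [3.141, -0.0, 1.436]
contact_force: [-0.7, 0.2, 0.2]
opening: -0.0
```

```bash
python3 - <<'E'
from h import *
chk(1.17+3.36-2*np.pi)
for c in("scene","top"):
    p=read_camera(c)
    x0,y0,w,h,k=((290,180,60,45,10) if c=="scene" else (280,150,70,60,8))
    cv2.imwrite(f"pics/{c}4.png",cv2.resize(p["img"][y0:y0+h,x0:x0+w,::-1],None,fx=k,fy=k,interpolation=cv2.INTER_CUBIC))
    for r in nets.tip_of(p,"wing_tip")[:2]: print(c,r["score"],inv(at_z(p,r["pixel"],.06))-[.041,.045])
a=cv2.imread("pics/scene4.png");b=cv2.imread("pics/top4.png");m=np.zeros((480,600,3),np.uint8);m[:225,:300]=cv2.resize(a,(300,225));m[:257,300:]=cv2.resize(b,(300,257));cv2.imwrite("pics/c4.png",m[:260])
E
```

```text
t 12.15 pos [0.589  0.0544 0.0937] rot [ 3.141 -0.     1.436] board [0.0548 0.0121] F [-0.7  0.2  0.2]
phi from yaw 4.527951887913235 tool err [-0.0002 -0.005 ]
scene 0.69 [0.01121265 0.01740541]
```

View pics/c4.png

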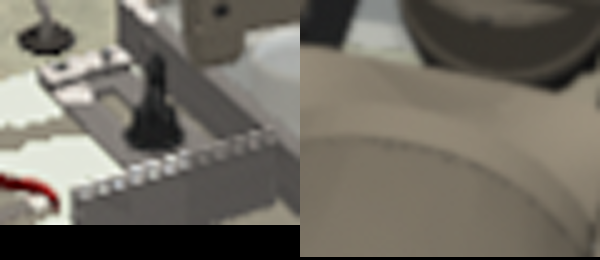

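>>> carry_out --translation '[[0, -0.0015, 0.012], [0, 0, 0.012], [0, 0, 0.012], [0, 0, 0]]' --turn '[[0, 0, 0], [0, 0, 0], [0, 0, 0], [0, 0, 0]]' --gripper '[1, 1, 1, 1]'

```text
time: 12.75
tool_pos: [0.586, 0.0546, 0.0548]
tool_rot: [-3.137, 0.0, 1.438]
contact_force: [0.1, -0.5, -0.2]
opening: 0.0008
```

>>> carry_out --translation '[[0, -0.0035, 0], [-0.00173, -0.00433, 0], [-0.00173, -0.00433, 0], [-0.00173, -0.00433, 0], [-0.00173, -0.00433, 0]]' --turn '[[0, 0, 0], [0, 0, 0.14], [0, 0, 0.14], [0, 0, 0.14], [0, 0, 0.14]]' --gripper '[1, 1, 1, 1, 1]'

```text
time: 13.25
tool_pos: [0.5662, 0.0539, 0.0581]
tool_rot: [3.14, -0.001, 0.872]
contact_force: [1.7, -1.4, -1.4]
opening: 0.0003
```

```bash
python3 - <<'E'
from h import *
chk(-1.755-.56)
E
```

```text
t 13.25 pos [0.5662 0.0539 0.0581] rot [ 3.14e+00 -1.00e-03  8.72e-01] board [0.032  0.0127] F [ 1.7 -1.4 -1.4]
phi from yaw 3.964011479392555 tool err [-0.0002 -0.0007]
```

Good contact. I'll continue the stroke with 20 more rows.

>>> carry_out --translation '[[-0.00173, -0.00433, 0], [-0.00173, -0.00433, 0], [-0.00173, -0.00433, 0], [-0.00173, -0.00433, 0], [-0.00173, -0.00433, 0], [-0.00173, -0.00433, 0], [-0.00173, -0.00433, 0], [-0.00173, -0.00433, 0], [-0.00173, -0.00433, 0], [-0.00173, -0.00433, 0]]' --turn '[[0, 0, 0.14], [0, 0, 0.14], [0, 0, 0.14], [0, 0, 0.14], [0, 0, 0.14], [0, 0, 0.14], [0, 0, 0.14], [0, 0, 0.14], [0, 0, 0.14], [0, 0, 0.14]]' --gripper '[1, 1, 1, 1, 1, 1, 1, 1, 1, 1]'

```text
time: 14.25
tool_pos: [0.5397, 0.0889, 0.0579]
tool_rot: [3.141, 0.001, -0.528]
contact_force: [-2.6, -2.2, 1.6]
opening: 0.0004
```

>>> carry_out --translation '[[-0.00173, -0.00433, 0], [-0.00173, -0.00433, 0], [-0.00173, -0.00433, 0], [-0.00173, -0.00433, 0], [-0.00173, -0.00433, 0], [-0.00173, -0.00433, 0], [-0.00173, -0.00433, 0], [-0.00173, -0.00433, 0], [-0.00173, -0.00433, 0], [-0.00173, -0.00433, 0]]' --turn '[[0, 0, 0.14], [0, 0, 0.14], [0, 0, 0.14], [0, 0, 0.14], [0, 0, 0.14], [0, 0, 0.14], [0, 0, 0.14], [0, 0, 0.14], [0, 0, 0.14], [0, 0, 0.14]]' --gripper '[1, 1, 1, 1, 1, 1, 1, 1, 1, 1]'

```text
time: 15.25
tool_pos: [0.5696, 0.1203, 0.0579]
tool_rot: [3.14, -0.0, -1.928]
contact_force: [-2.6, 0.6, 1.3]
opening: 0.0002
```

```bash
python3 - <<'E'
from h import *
chk(-1.755-3.36)
E
```

```text
t 15.25 pos [0.5696 0.1203 0.0579] rot [ 3.14  -0.    -1.928] board [0.0387 0.0789] F [-2.6  0.6  1.3]
phi from yaw 1.1641841942140572 tool err [ 0.0003 -0.0009]
```

>>> carry_out --translation '[[0, 0.0035, 0], [0, 0, -0.018], [0, 0, -0.018], [0.0029, 0.004, 0], [0.0029, 0.004, 0], [0.0029, 0.004, 0], [0.0029, 0.004, 0], [0.0029, 0.004, 0], [0.0029, 0.004, 0], [0.0029, 0.004, 0]]' --turn '[[0, 0, 0], [0, 0, 0], [0, 0, 0], [0, 0, -0.14], [0, 0, -0.14], [0, 0, -0.14], [0, 0, -0.14], [0, 0, -0.14], [0, 0, -0.14], [0, 0, -0.14]]' --gripper '[1, 1, 1, 1, 1, 1, 1, 1, 1, 1]'

```text
time: 16.25
tool_pos: [0.5414, 0.0997, 0.094]
tool_rot: [-3.141, -0.001, -0.932]
contact_force: [0.1, 0.8, -0.5]
opening: 0.0004
```

>>> carry_out --translation '[[0.0029, 0.004, 0], [0.0029, 0.004, 0], [0.0029, 0.004, 0], [0.0029, 0.004, 0], [0.0029, 0.004, 0], [0.0029, 0.004, 0], [0.0029, 0.004, 0], [0.0029, 0.004, 0], [0.0029, 0.004, 0], [0.0029, 0.004, 0]]' --turn '[[0, 0, -0.14], [0, 0, -0.14], [0, 0, -0.14], [0, 0, -0.14], [0, 0, -0.14], [0, 0, -0.14], [0, 0, -0.14], [0, 0, -0.14], [0, 0, -0.14], [0, 0, -0.14]]' --gripper '[1, 1, 1, 1, 1, 1, 1, 1, 1, 1]'

```text
time: 17.25
tool_pos: [0.5557, 0.0563, 0.0939]
tool_rot: [3.141, -0.001, 0.468]
contact_force: [0.8, 0.2, 0.3]
opening: 0.0005
```

>>> carry_out --translation '[[0.0029, 0.004, 0], [0.0029, 0.004, 0], [0.0029, 0.004, 0], [0.0029, 0.004, 0], [0.0029, 0.004, 0], [0.0029, 0.004, 0], [0.0029, 0.004, 0], [0, 0, 0], [0, 0, 0]]' --turn '[[0, 0, -0.14], [0, 0, -0.14], [0, 0, -0.14], [0, 0, -0.14], [0, 0, -0.14], [0, 0, -0.14], [0, 0, -0.14], [0, 0, 0], [0, 0, 0]]' --gripper '[1, 1, 1, 1, 1, 1, 1, 1, 1]'

```text
time: 18.15
tool_pos: [0.5887, 0.0544, 0.0937]
tool_rot: [3.141, -0.0, 1.436]
contact_force: [-0.7, 0.1, 0.2]
opening: 0.0005
```

```bash
python3 - <<'E'
from h import *
chk(1.17+3.36-2*np.pi)
p=read_camera("scene")
for r in nets.tip_of(p,"wing_tip")[:2]: print(r["score"],inv(at_z(p,r["pixel"],.06))-[.041,.045])
E
```

```text
t 18.15 pos [0.5887 0.0544 0.0937] rot [ 3.141 -0.     1.436] board [0.0544 0.0121] F [-0.7  0.1  0.2]
phi from yaw 4.528283467648629 tool err [-0.0001 -0.0047]
0.61 [-0.01239214 -0.03264074]
```

>>> carry_out --translation '[[0, -0.0015, 0.012], [0, 0, 0.012], [0, 0, 0.012], [0, 0, 0]]' --turn '[[0, 0, 0], [0, 0, 0], [0, 0, 0], [0, 0, 0]]' --gripper '[1, 1, 1, 1]'

```text
time: 18.65
tool_pos: [0.5858, 0.0546, 0.0548]
tool_rot: [-3.137, 0.0, 1.438]
contact_force: [-0.7, 0.8, 0.2]
opening: 0.0005
```

>>> carry_out --translation '[[0, -0.0035, 0], [-0.00173, -0.00433, 0], [-0.00173, -0.00433, 0], [-0.00173, -0.00433, 0], [-0.00173, -0.00433, 0], [-0.00173, -0.00433, 0]]' --turn '[[0, 0, 0], [0, 0, 0.14], [0, 0, 0.14], [0, 0, 0.14], [0, 0, 0.14], [0, 0, 0.14]]' --gripper '[1, 1, 1, 1, 1, 1]'

```text
time: 19.25
tool_pos: [0.5615, 0.0552, 0.0581]
tool_rot: [3.14, -0.001, 0.732]
contact_force: [1.5, -2.3, -0.0]
opening: 0.0007
```

>>> carry_out --translation '[[-0.00065, -0.00152, 0], [-0.00065, -0.00152, 0], [-0.00065, -0.00152, 0], [-0.00065, -0.00152, 0], [0, 0, 0]]' --turn '[[0, 0, 0.05], [0, 0, 0.05], [0, 0, 0.05], [0, 0, 0.05], [0, 0, 0]]' --gripper '[1, 1, 1, 1, 1]'

```text
time: 19.75
tool_pos: [0.5555, 0.0585, 0.0581]
tool_rot: [3.141, -0.001, 0.538]
contact_force: [0.1, -2.3, -0.0]
opening: 0.0003
```

```bash
python3 - <<'E'
from h import *
chk(-1.755-.9)
E
```

```text
t 19.75 pos [0.5555 0.0585 0.0581] rot [ 3.141e+00 -1.000e-03  5.380e-01] board [0.0215 0.0179] F [ 0.1 -2.3 -0. ]
phi from yaw 3.629443913293068 tool err [-0.0001 -0.0004]
```

>>> carry_out --translation '[[-0.00042, -0.0009, 0], [-0.00042, -0.0009, 0], [0, 0, 0]]' --turn '[[0, 0, 0.03], [0, 0, 0.03], [0, 0, 0]]' --gripper '[1, 1, 1]'

```text
time: 20.05
tool_pos: [0.554, 0.0598, 0.058]
tool_rot: [3.141, -0.001, 0.479]
contact_force: [-0.0, -2.5, 0.2]
opening: 0.0003
```

>>> carry_out --translation '[[-0.00042, -0.0009, 0], [-0.00042, -0.0009, 0], [0, 0, 0]]' --turn '[[0, 0, 0.03], [0, 0, 0.03], [0, 0, 0]]' --gripper '[1, 1, 1]'

```text
time: 20.35
tool_pos: [0.5531, 0.0603, 0.058]
tool_rot: [3.139, -0.001, 0.419]
contact_force: [2.0, -7.0, 0.5]
opening: 0.0007
```

>>> carry_out --translation '[[0, -0.001, 0], [0, -0.001, 0], [0, 0, 0]]' --turn '[[0, 0, 0], [0, 0, 0], [0, 0, 0]]' --gripper '[1, 1, 1]'

```text
time: 20.65
tool_pos: [0.553, 0.0606, 0.0581]
tool_rot: [3.137, -0.002, 0.42]
contact_force: [4.7, -13.3, -1.0]
opening: 0.0003
```

```bash
python3 - <<'E'
from h import *
chk(-1.755-.9-.12)
E
```

```text
t 20.65 pos [0.553  0.0606 0.0581] rot [ 3.137e+00 -2.000e-03  4.200e-01] board [0.0192 0.02  ] F [  4.7 -13.3  -1. ]
phi from yaw 3.512051045340606 tool err [-0.0007 -0.001 ]
```

>>> carry_out --translation '[[0, -0.001, 0], [0, -0.001, 0], [0, 0, 0]]' --turn '[[0, 0, 0], [0, 0, 0], [0, 0, 0]]' --gripper '[1, 1, 1]'

```text
time: 20.95
tool_pos: [0.5529, 0.0608, 0.0581]
tool_rot: [3.134, -0.002, 0.42]
contact_force: [4.3, -18.8, -2.7]
opening: 0.0005
```

>>> carry_out --translation '[[0, 0.005, 0], [0, 0.004, 0], [0, 0, -0.03], [0, 0, -0.04], [-0.03, 0, -0.04], [-0.045, 0, -0.03], [-0.045, 0, 0], [-0.045, 0, 0], [0, 0, 0]]' --turn '[[0, 0, 0], [0, 0, 0], [0, 0, 0], [0, 0, 0], [0, 0, 0], [0, 0, 0], [0, 0, 0], [0, 0, 0], [0, 0, 0]]' --gripper '[1, 1, 1, 1, 1, 1, 1, 1, 1]'

```text
time: 21.85
tool_pos: [0.4016, -0.009, 0.1951]
tool_rot: [-3.139, 0.003, 0.418]
contact_force: [1.1, 0.3, -0.3]
opening: 0.0004
```

```bash
python3 - <<'E'
from h import *
st();m=np.zeros((560,700,3),np.uint8)
for i,c in enumerate(("scene","top")):
    p=read_camera(c)
    for n,z in(("wing_tip",.06),("stop_push",.054),("peeler",.03)):
        for r in nets.tip_of(p,n)[:1]: print(c,n,round(r["score"],2),inv(at_z(p,r["pixel"],z)),at_z(p,r["pixel"],z),np.arctan2(*(inv(at_z(p,r["pixel"],z))-[.041,.045])[::-1]))
    x0,y0,w,h=((240,160,140,112) if c=="scene" else (210,120,240,170))
    k=350/w;a=cv2.resize(p["img"][y0:y0+h,x0:x0+w,::-1],None,fx=2*k if i==0 else 2*k,fy=2*k,interpolation=cv2.INTER_CUBIC)
    cv2.imwrite(f"pics/e{i}.png",a)
E
```

```text
t 21.85 pos [ 0.4016 -0.009   0.1951] rot [-3.139e+00  3.000e-03  4.180e-01] board [-0.1356 -0.0419] F [ 1.1  0.3 -0.3]
scene wing_tip 0.46 [0.02193448 0.03160408] [0.55523406 0.07225678 0.06      ] -2.5291066734475547
scene stop_push 0.88 [-0.01439846 -0.04145   ] [ 0.52258275 -0.00251536  0.054     ] -2.1406875304456308
scene peeler 0.67 [-0.05583454  0.08127495] [0.47508886 0.11799478 0.03      ] 2.7831660898855235
top wing_tip 0.6 [0.01183904 0.02941249] [0.54526023 0.06956536 0.06      ] -2.6507012481563494
top stop_push 0.98 [-0.00460037 -0.03756936] [0.53217551 0.00184821 0.054     ] -2.0753786972217934
top peeler 0.78 [-0.06788166  0.07378704] [0.46342943 0.10991646 0.03      ] 2.883118492272172
```

View pics/e0.png

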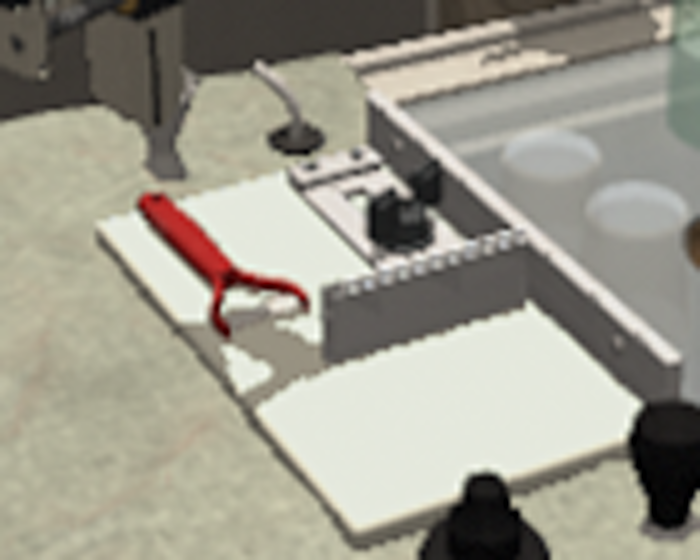

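View pics/e1.png

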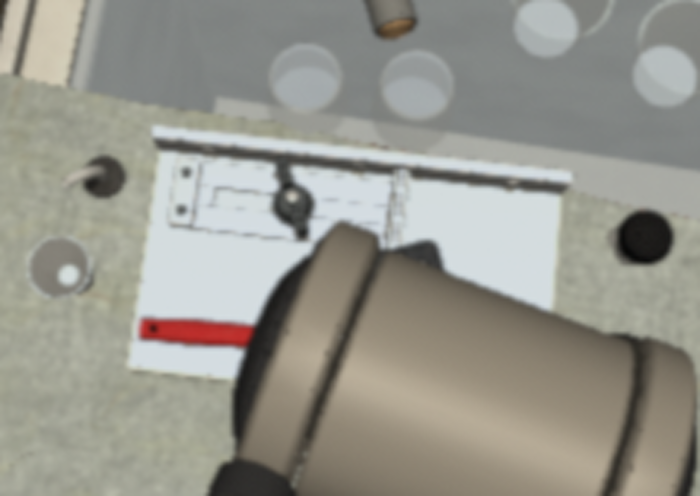

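The foot meets the end block (scene crop about (310,178), top crop about (195,205)). The wings run from (285,172) to (303,235) in the top crop, which is about -157° in the board frame against the -156° expected at 9.0. The bystanders in view are in place and the arm is clear.

```bash
python3 -c "
from cell import robot
print(robot.hand_in())"
```

```text
the job is handed in; nothing more can be done
None
```

I pushed the end stop fully home, then tightened the wing nut to its hard end, and handed the job in at about 22 s of the 54 s allowed.

- **Stop:** I pushed it left with closed fingertips until it would move no further. The force rose to 28 N with almost no further movement. In the last pictures its foot sits against the end block.
- **Nut:** I turned it clockwise with three fingertip strokes, lifting clear between them. At the end the force rose from 2.5 N to 19 N with almost no movement, at a wing angle matching 9.0 rad. The last top picture gives the wings at about -157° against the -156° expected.
- **Surroundings:** In the last pictures I saw no bystander that had moved. The arm hid part of the peeler in the top picture and the tamper was only partly in view. I pinched nothing, and the arm ended clear of everything with about zero contact force.

**Where checks disagreed:** The networks' last readings were looser than the contact evidence. The two cameras put the wing tip at -145° and -152°, and the stop's face at y = -41 and -38 mm where I expected about -34 mm. They also differed by about 14 mm on the peeler. I relied on the hard-stop forces and the pictures instead.

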